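Clamp a stretcher bar in the studio's beam clamp

TASK

Take the long wooden bar out of its plywood drying cradle, lay it flat on the rail of the bench clamp and slide it under the bridge until its end is home against the stop. Then turn the clamp's wing knob clockwise until the foot just touches the bar, give it a further quarter turn and no more, and let go, leaving the other things on the table where they are.

Things in the scene. Friction and masses are not known exactly. Their poses are not given: they have to be found in the camera images.
- bar: Loose pale wooden bar, 200 long (x) x 36 wide (y) x 20 mm thick (z), about 0.09 kg, same end for end. Origin at the centre of its underside. At the start it lies flat in the cradle. (A shorter 80 mm offcut is not part of the job.)
- rack: Fixed plywood cradle, 218 (x) x 70 mm, origin at the centre of its underside on the table. It holds the bar along its x, underside 30 mm above the table. Walls 55 mm high stand 3 mm beside and beyond the bar and cover all but its middle 80 mm, where both its sides are free (floor there 8 mm high). The bar lifts straight up out of it.
- clamp: Fixed bench clamp, origin on the table below its screw's axis; x runs along its rail from the open end to the stop. Rail 24 mm wide, top 30 mm above the table, x = -200 to +110 mm. Grey bridge from x = -20 to +20: columns 44 mm apart inside, 76 over all, underside 80 and top 98 mm above the table. The bar goes in from -x, flat on the rail, centred between the columns.
- stop_face (a point): Middle of the stop's face that the bar's end must meet: x = 90 mm in the clamp's frame, 40 mm above the table. With the bar home its origin is at x = -10, y = 0, z = 30 mm of the clamp's frame. A gripper on the bar's middle would strike bridge and knob before that: for the last part the bar is taken by its near end.
- knob_grip (a point): On the screw axis, 132 mm above the table, the height to grip the brass wing knob: an upright blade 56 long (point's x) x 14 thick (point's y), from 112 to 146 mm above the table, same after half a turn. It stays at this height as it turns about the vertical; gripped from above across the 14 mm.
- clamp_knob (a joint): Angle of the wing knob (rad), growing clockwise seen from above (tightening). It stays where it is left; turning it takes about 0.1 N m. Starts between 0 and 1. At 0 the wing lies along the clamp's x. The screw is quick-acting: the foot goes down 16 mm per turn (2.546 mm per rad).
- foot_face (a point): Centre of the underside of the round rubber foot (30 mm across) below the bridge, on the screw axis. At the start it hangs 2.5 to 6.5 mm above the top of a bar lying on the rail (50 mm above the table), differing even at the same knob angle, so the knob angle at touch is not known beforehand.
- clamp_foot (a joint): How far the foot is pushed up against its spring (m): 0 while it hangs free, then growing 4 mm per quarter turn of the knob (2 N per mm) once it touches the bar.
- offcut: Bystander: loose wooden offcut, 80 x 36 x 20 mm, origin at the centre of its underside.
- clay_bowl: Bystander: terracotta bowl, 84 mm across, 45 mm high, origin at the centre of its underside.
- clay_cup: Bystander: clay cup, 64 mm across, 65 mm high, origin at the centre of its underside.
- glaze_dish: Bystander: white dish, 100 mm across, 16 mm high, origin at the centre of its underside.
- rolling_pin: Bystander: wooden rolling pin lying along its x, 260 mm long, 48 mm thick, origin under its middle.
- scissors: Bystander: scissors lying flat, about 180 mm long, origin at the pivot.
- sponge: Bystander: yellow sponge block, 90 x 60 x 30 mm, origin at the centre of its underside.

How it is judged:
On the way:
1. the bar lies flat and home on the clamp's rail while the foot still hangs free of it (x of bar in the frame of clamp between -0.014 and -0.007 m and z of bar in the frame of clamp between 0.027 and 0.034 m and angle between the x axis of bar and the x axis of clamp, either way round below 0.12 rad and value of joint clamp_foot below 0.001 m and y of bar in the frame of clamp between -0.007 and 0.007 m), for 0.2 s.
At the end, for the whole second after the job is handed in: The bar lies flat on the clamp's rail with its end within 4 mm of the stop, within 7 mm of the rail's middle line and 7 degrees of its direction; the foot is pressed onto it by 2.5 to 5.5 mm of spring, that is 56 to 124 degrees of knob past touching; knob and bar are at rest (x of bar in the frame of clamp between -0.014 and -0.007 m and y of bar in the frame of clamp between -0.007 and 0.007 m and z of bar in the frame of clamp between 0.027 and 0.033 m and angle between the x axis of bar and the x axis of clamp, either way round below 0.12 rad and angle between the z axis of bar and the z axis of clamp, either way round below 0.06 rad and value of joint clamp_foot between 0.0025 and 0.0055 m and velocity of joint clamp_knob between -0.05 and 0.05 rad/s and linear speed of bar below 0.02 m/s).
It fails at once if the clamp is overtightened: the knob goes more than about 145 degrees past touching (value of joint clamp_foot above 0.0065 m).
It fails at once if another thing on the table is pushed more than 30 mm (distance of any of offcut, clay_bowl, clay_cup, glaze_dish, rolling_pin, scissors, sponge from where it was at the start of the episode above 0.03 m).
It also fails if it takes over 69 s, if anything falls off the work surface, if the arm or the gripper's body presses on something with over 40 N, if the wrist force passes 120 N, or if a joint passes its speed limit or range.

ROBOT

A 6-joint arm with a two-finger parallel gripper is mounted at the origin on the work surface. World frame = base frame: x ahead of the robot, y to its left, z up, the work surface at z = 0. Lengths are in m, angles in rad, forces in N, time in s.
With the tool pointing down it reaches from about 0.375 to 0.975 m from the base axis. Payload 3.8 kg.
Tool frame: the origin (TCP) lies at the very end of the fingers, on their centre line; the grasp point (between the pads) lies 19 mm behind it; z points along the fingers, y is the line along which they close (so a half turn about z gives the same grasp; the last joint's range is limited). The gripper opens to 85 mm and grips with 20 to 120 N. Pads are 22 mm wide; open, the fingers measure 114 mm over their backs; the gripper's body (76 mm by 85 mm) begins 54 mm behind the grasp point. The pads swing forward as they close: fully open they stand 13 mm farther back than shut.
Start: joints at [-1.361, 0.264, 1.604, -0, 1.274, -0.037], TCP at [0.165, -0.655, 0.231] pointing down, gripper open.
Joint ranges: [-2.63, 2.63], [-0.94, 2.18], [0.31, 2.57], [-1.31, 4.45], [0, 2.66], [-2.55, 2.55]. Speed limits (rad/s): [2.57, 2.57, 3.14, 3.14, 3.14, 3.14].

INTERFACE

Orientations are given as a rotation vector (axis times angle).
In Python, from workcell import read_state, read_camera, calibration, finish_job gives the robot as it stands.
- The arm moves only by the tool step_arm, never from a script. Its argument "commands" is a list of rows, each an object of numbers: "fingers": the gripper's target within -1 to 1 (shut at 1, half-way at 0, fully open at -1); "dx", "dy", "dz": the shift along the tool's x, y, z in m; "roll": the turn about the tool's z in degrees. In form: [{"fingers": .., "dx": .., "dy": .., "dz": .., "roll": ..}, ...]. A call has 1 to 8 rows; each row is the pose to reach, as a shift and turn from the pose commanded when the call began, along the tool's axes at that moment; what a row does not reach only later rows make up. A row lasts 1/8 s, in which the tool goes at most 62.5 mm and 10.7 degrees, less where a joint would pass 70% of its speed; a pose out of reach is approached as far as the arm can. A call with a gripper value outside its range is refused whole. The fingers move at their own pace and stop on an object; "squeeze" is the grip in N (left out, the last holds). Time passes only in rows, so rows that repeat a pose let the fingers close. It gives the time, the measured TCP pose, the force, the opening and the grip force at its end, in the units of the state.
- read_state(): the state, without advancing time (a new reading comes with each control period).
- read_camera(name): name is "scene" or "top" or "wrist"; returns (picture, depth): 480x640x3 uint8, blue, green, red; 480x640 float32, m along the optical axis (not along the pixel's ray), 0 where there is no reading.
- calibration(name): a dict with "intrinsics" (3x3 intrinsics, pixels), "world_to_cam" (4x4, takes a point from world to camera coordinates). Camera axes: x right, y up, looking along -z (the intrinsics and any distortion apply to the point x, -y, -z); pixel columns grow to the right and rows downward; lengths in m; the calibration is good to about 2 mm. A picture is of the moment at which its call begins: read the wrist's pose just before it. calibration takes no time and is no camera call; for the wrist camera it gives the pose at the moment of the call.
- finish_job(): hands the job in; it is judged then, once.
The state is a dict: "time": time; "q": joint angles; "joint_vel": joint speeds; "joint_torque": joint torques, N m; "tool_pos": TCP position; "tcp_rot": TCP orientation; "wrist_force": force on the tool from outside, world axes, zero at the start; "torque": the same for the moment, N m; "width": opening from 0.0 (shut) to 1.0 (fully open); "grip_force": force on a finger pad.
Only numpy, scipy, OpenCV 4.12 (cv2) and the standard library are available. Lean on these libraries where they do the work, as an engineer would, in place of code of your own. Each camera call takes 0.05 s, during which the arm holds its last target. There are 200 camera calls.

## Working session

There is one attempt and no reset: what is moved stays moved. The work goes in short steps, Python scripts to look and compute and a tool call to move; the robot and the scene stay as the last step left them, time stands still between calls to the robot, and variables do not carry over. Pictures are saved under pics/ and viewed, at most 10 in all, crops included, and the job is handed in when it is done.

Besides the shell and the picture viewer there is one more tool, called after "Request:" as a command line: name --argument value ..., lists and objects as JSON in quotes. step_arm: Moves the arm, as the interface text tells. Its arguments: {"type":"object","properties":{"commands":{"type":"array","items":{"type":"object","properties":{"fingers":{"type":"number"},"dx":{"type":"number"},"dy":{"type":"number"},"dz":{"type":"number"},"roll":{"type":"number"}}}},"squeeze":{"type":"number"}},"required":["commands"]}

```bash
mkdir -p pics; ls; cat > h.py <<'E'
import numpy as np, cv2
from workcell import *
from scipy.spatial.transform import Rotation as R
def cloud(name):
    c=calibration(name); im,d=read_camera(name)
    K=np.array(c["intrinsics"]); T=np.linalg.inv(np.array(c["world_to_cam"]))
    v,u=np.mgrid[0:480,0:640]
    P=np.stack([(u-K[0,2])/K[0,0]*d,-(v-K[1,2])/K[1,1]*d,-d],-1)
    W=P@T[:3,:3].T+T[:3,3]; W[d==0]=np.nan
    return im,W
def s():
    t=read_state(); r=R.from_rotvec(t["tcp_rot"]).as_matrix()
    print("t",t["time"],"pos",np.round(t["tool_pos"],4),"\n",np.round(r,3),"\nq",np.round(t["q"],3),"F",np.round(t["wrist_force"],1),"T",np.round(t["torque"],2),"w",t["width"],"g",t["grip_force"])
    return np.array(t["tool_pos"]),r
E
python3 - <<'E'
from h import *
s()
print({k:(v if k!="world_to_cam" else np.round(v,2)) for k,v in calibration("top").items()})
im,W=cloud("top"); cv2.imwrite("pics/top.png",im); np.save("top.npy",W)
im,W=cloud("scene"); cv2.imwrite("pics/scene.png",im); np.save("scene.npy",W)
E
```

```text
pics
t 0.0 pos [ 0.1647 -0.6538  0.2299] 
 [[ 0.97   0.244 -0.   ]
 [ 0.244 -0.97   0.002]
 [ 0.    -0.002 -1.   ]] 
q [-1.361  0.265  1.605  0.     1.274 -0.037] F [-0.7 -0.3 -0.1] T [-0.03  0.    0.02] w 1.0008683991394316 g 0.0
{'intrinsics': array([[562.64030751,   0.        , 318.78246306],
       [  0.        , 562.64030751, 238.05309423],
       [  0.        ,   0.        ,   1.        ]]), 'world_to_cam': array([[-0.01, -1.  ,  0.02, -0.02],
       [ 0.99, -0.01,  0.1 , -0.57],
       [-0.1 ,  0.02,  0.99, -1.58],
       [ 0.  ,  0.  ,  0.  ,  1.  ]])}
```

View pics/top.png

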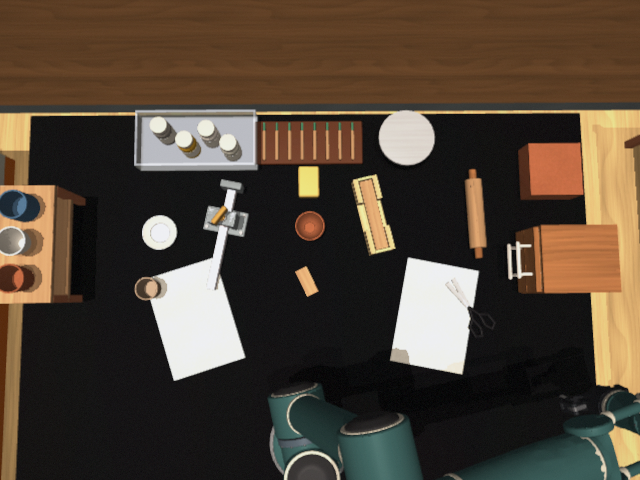

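View pics/scene.png

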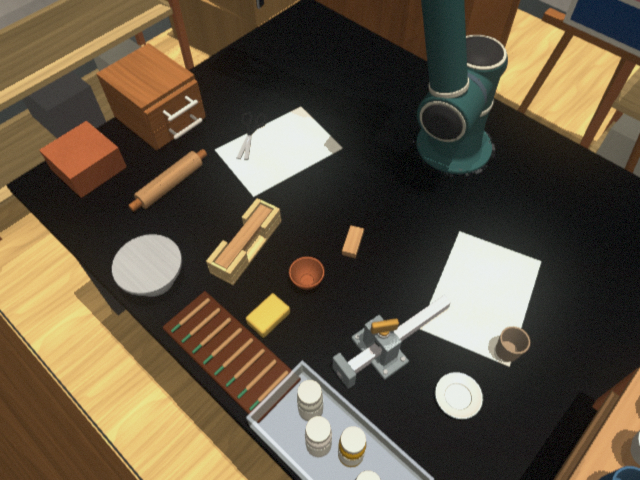

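Top view: the cradle with the bar is at px (373,215). The clamp rail runs from (212,287) to the stop at (233,185), with the bridge at (226,220) and the brass knob at (218,215). The offcut (307,281) and bowl (310,226) lie between them.

```bash
python3 - <<'E'
from h import *
W=np.load("top.npy"); 
def reg(r0,r1,c0,c1,z0,z1):
    P=W[r0:r1,c0:c1].reshape(-1,3); return P[(P[:,2]>z0)&(P[:,2]<z1)]
def desc(n,P):
    (c,sz,a)=cv2.minAreaRect((P[:,:2]*1000).astype(np.float32)); _,_,V=np.linalg.svd(P[:,:2]-P[:,:2].mean(0),full_matrices=False)
    print(n,len(P),"mean",np.round(P.mean(0),4),"rect",np.round(c,1),np.round(sz,1),round(a,1),"pca deg",round(np.degrees(np.arctan2(V[0,1],V[0,0])),1))
desc("table",reg(300,320,300,320,-1,1))
desc("bar",reg(180,250,350,398,.043,.0525)); desc("rackall",reg(170,260,345,400,.02,.08)); 
desc("walls",reg(170,260,345,400,.053,.08))
desc("railfront",reg(240,295,200,240,.02,.04))
desc("stop",reg(175,195,212,248,.03,.08))
desc("bridge",reg(195,245,195,260,.088,.104))
desc("knob",reg(195,245,195,260,.125,.16))
desc("clampall",reg(176,295,195,260,.02,.16))
E
```

```text
table 397 mean [ 0.3696 -0.001  -0.0012] rect [369.5  -1.1] [55.  54.5] 89.4 pca deg -75.4
bar 923 mean [ 0.6362 -0.1838  0.0483] rect [ 638.6 -183.2] [212.5  71. ] 12.7 pca deg -166.1
rackall 1652 mean [ 0.6359 -0.1831  0.0488] rect [ 638.  -184.2] [219.6  72.5] 12.7 pca deg -167.2
walls 430 mean [ 0.634  -0.1851  0.0557] rect [ 637.1 -183.7] [217.9  70.1] 12.6 pca deg -168.6
railfront 434 mean [0.5008 0.2655 0.0287] rect [501.4 266. ] [ 25.4 144.3] 78.0 pca deg 167.8
stop 199 mean [0.7207 0.2186 0.0551] rect [716.8 221.2] [61. 35.] 78.0 pca deg -101.2
bridge 268 mean [0.6247 0.2369 0.0961] rect [625.7 239.9] [75.9 40.3] 77.3 pca deg -103.8
knob 136 mean [0.6251 0.2388 0.1414] rect [626.1 240.2] [15.5 55.2] 53.1 pca deg 142.9
clampall 1449 mean [0.6045 0.2415 0.0588] rect [589.  260.8] [105.5 309.2] 67.5 pca deg 167.5
```

Request:
step_arm --commands '[{"fingers": -1,"dx": 0.574,"dy": -0.34,"dz": 0,"roll": 1.4},{"fingers": -1,"dx": 0.574,"dy": -0.34,"dz": 0,"roll": 1.4},{"fingers": -1,"dx": 0.574,"dy": -0.34,"dz": 0,"roll": 1.4},{"fingers": -1,"dx": 0.574,"dy": -0.34,"dz": 0,"roll": 1.4},{"fingers": -1,"dx": 0.574,"dy": -0.34,"dz": 0,"roll": 1.4},{"fingers": -1,"dx": 0.574,"dy": -0.34,"dz": 0,"roll": 1.4},{"fingers": -1,"dx": 0.574,"dy": -0.34,"dz": 0,"roll": 1.4},{"fingers": -1,"dx": 0.574,"dy": -0.34,"dz": 0,"roll": 1.4}]' --squeeze 40

```text
time: 1.1
tool_pos: [0.5208, -0.3006, 0.2309]
tcp_rot: [-3.122, -0.349, 0.001]
wrist_force: [0.9, -0.1, -0.6]
width: 1.0
grip_force: 0.0
```

```bash
python3 - <<'E'
from h import *
s()
E
```

```text
t 1.1 pos [ 0.5208 -0.3006  0.2309] 
 [[ 0.975  0.221 -0.   ]
 [ 0.221 -0.975  0.   ]
 [-0.    -0.    -1.   ]] 
q [-0.565  0.126  1.768 -0.     1.248  0.784] F [ 0.9 -0.1 -0.6] T [-0.02 -0.02  0.01] w 1.0004316675354863 g 0.0
```

Request:
step_arm --commands '[{"fingers": -1,"dx": 0.14,"dy": -0.088,"dz": 0.0},{"fingers": -1,"dx": 0.14,"dy": -0.088,"dz": 0.0},{"fingers": -1,"dx": 0.14,"dy": -0.088,"dz": 0.0},{"fingers": -1,"dx": 0.14,"dy": -0.088,"dz": 0.03},{"fingers": -1,"dx": 0.14,"dy": -0.088,"dz": 0.03}]'

```text
invalid input
```

```bash
python3 - <<'E'
from h import *
p,r=s()
im,W=cloud("wrist"); cv2.imwrite("pics/w1.png",im); np.save("w1.npy",W)
c=calibration("wrist"); print(np.round(np.linalg.inv(c["world_to_cam"]),3),c["intrinsics"][0][0])
m=(W[...,2]>.042)&(W[...,2]<.0525); w=(W[...,2]>.053)&(W[...,2]<.06)
for k in (m,w):
    P=W[k]; print(len(P),P.mean(0),cv2.minAreaRect((P[:,:2]*1000).astype(np.float32)))
E
```

```text
t 1.1 pos [ 0.5208 -0.3006  0.2309] 
 [[ 0.975  0.221 -0.   ]
 [ 0.221 -0.975  0.   ]
 [-0.    -0.    -1.   ]] 
q [-0.565  0.126  1.768 -0.     1.248  0.784] F [ 0.9 -0.1 -0.6] T [-0.02 -0.02  0.01] w 1.0004316675354863 g 0.0
[[ 0.225  0.93   0.292  0.601]
 [-0.974  0.216  0.063 -0.277]
 [-0.004 -0.299  0.954  0.374]
 [ 0.     0.     0.     1.   ]] 382.9672833993928
18943 [ 0.61463057 -0.34536434  0.04769681] ((629.4532470703125, -347.2725830078125), (604.22412109375, 278.4335632324219), 74.32197570800781)
5960 [ 0.53437159 -0.35086901  0.05588367] ((532.9891357421875, -387.2154541015625), (472.8579406738281, 123.23290252685547), 75.38688659667969)
```

View pics/w1.png

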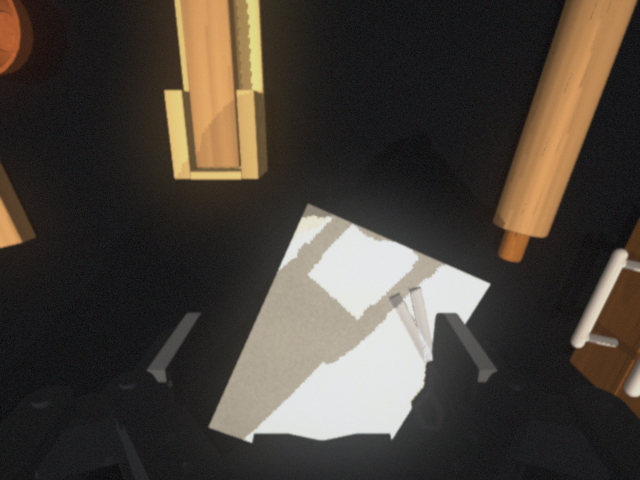

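Wrist view: the cradle's near end is at (215,140), the rolling pin is on the right, and the fingers are at the bottom. The move was refused, probably because the rows left out a field, so I'm resending it with all of them.

Request:
step_arm --commands '[{"fingers": -1,"dx": 0.14,"dy": -0.088,"dz": 0,"roll": 0},{"fingers": -1,"dx": 0.14,"dy": -0.088,"dz": 0,"roll": 0},{"fingers": -1,"dx": 0.14,"dy": -0.088,"dz": 0,"roll": 0},{"fingers": -1,"dx": 0.14,"dy": -0.088,"dz": 0.03,"roll": 0},{"fingers": -1,"dx": 0.14,"dy": -0.088,"dz": 0.03,"roll": 0}]'

```text
time: 1.78
tool_pos: [0.6348, -0.1844, 0.1975]
tcp_rot: [-3.119, -0.35, 0.011]
wrist_force: [-0.5, 0.0, -0.0]
width: 0.999
grip_force: 0.0
```

```bash
python3 - <<'E'
from h import *
p,r=s()
im,W=cloud("wrist"); cv2.imwrite("pics/w2.png",im); np.save("w2.npy",W)
L=(W-p)@r  # tool coords
near=(abs(L[...,0])<.14)&(abs(L[...,1])<.06)
for lo,hi in ((.042,.0525),(.053,.06)):
    P=L[near&(W[...,2]>lo)&(W[...,2]<hi)]; print(len(P),P.mean(0),cv2.minAreaRect((P[:,:2]*1000).astype(np.float32)))
for x0 in (-.03,-.01,.01,.03):   # bar edges in the free middle
    P=L[near&(W[...,2]>.042)&(W[...,2]<.0525)&(abs(L[...,0]-x0)<.006)]
    if len(P): print(x0,len(P),np.percentile(P[:,1],[1,50,99]))
E
```

```text
t 1.775 pos [ 0.6348 -0.1844  0.1975] 
 [[ 0.975  0.222 -0.007]
 [ 0.222 -0.975  0.002]
 [-0.006 -0.004 -1.   ]] 
q [-0.32   0.264  1.667 -0.     1.218  1.027] F [-0.5  0.  -0. ] T [0.01 0.02 0.01] w 0.99865735505313 g 0.0
12342 [0.01292701 0.00054895 0.14751737] ((4.710945129394531, -0.21865081787109375), (69.36215209960938, 207.50888061523438), 89.8337631225586)
7528 [ 0.02448237 -0.00016057  0.14232446] ((4.934532165527344, -0.17136764526367188), (70.13258361816406, 218.95098876953125), 89.87535858154297)
-0.03 767 [-0.03324245  0.00029184  0.03305759]
-0.01 662 [-0.01722589  0.00023933  0.01847366]
0.01 689 [-0.01687321  0.00019815  0.01805011]
0.03 753 [-0.01734463  0.00088856  0.0184266 ]
```

Centred on the bar within 1 mm. Descending and closing.

Request:
step_arm --commands '[{"fingers": -1,"dx": 0.002,"dy": 0,"dz": 0.06,"roll": 0},{"fingers": -1,"dx": 0.002,"dy": 0,"dz": 0.12,"roll": 0},{"fingers": -1,"dx": 0.002,"dy": 0,"dz": 0.155,"roll": 0},{"fingers": -1,"dx": 0.002,"dy": 0,"dz": 0.18,"roll": 0},{"fingers": -1,"dx": 0.002,"dy": 0,"dz": 0.18,"roll": 0},{"fingers": 0.6,"dx": 0.002,"dy": 0,"dz": 0.18,"roll": 0},{"fingers": 0.6,"dx": 0.002,"dy": 0,"dz": 0.18,"roll": 0},{"fingers": 0.6,"dx": 0.002,"dy": 0,"dz": 0.18,"roll": 0}]'

```text
time: 2.82
tool_pos: [0.6403, -0.1857, 0.0234]
tcp_rot: [3.121, 0.348, 0.005]
wrist_force: [0.7, -0.8, 0.2]
width: 0.413
grip_force: 41.1
```

Request:
step_arm --commands '[{"fingers": 0.8,"dx": 0,"dy": 0,"dz": 0,"roll": 0},{"fingers": 0.8,"dx": 0,"dy": 0,"dz": 0,"roll": 0}]'

```text
time: 3.08
tool_pos: [0.6403, -0.1856, 0.0233]
tcp_rot: [3.121, 0.349, 0.004]
wrist_force: [-1.2, -0.3, 6.9]
width: 0.413
grip_force: 42.0
```

Request:
step_arm --commands '[{"fingers": 0.8,"dx": 0,"dy": 0,"dz": -0.03,"roll": 0},{"fingers": 0.8,"dx": 0,"dy": 0,"dz": -0.08,"roll": 0},{"fingers": 0.8,"dx": 0,"dy": 0,"dz": -0.13,"roll": 0},{"fingers": 0.8,"dx": 0,"dy": 0,"dz": -0.15,"roll": 0},{"fingers": 0.8,"dx": 0,"dy": 0,"dz": -0.15,"roll": 0}]'

```text
time: 3.7
tool_pos: [0.6398, -0.1855, 0.1727]
tcp_rot: [3.121, 0.349, 0.004]
wrist_force: [-0.1, -0.2, -2.3]
width: 0.412
grip_force: 41.2
```

Request:
step_arm --commands '[{"fingers": 0.8,"dx": -0.004,"dy": -0.045,"dz": 0,"roll": 2},{"fingers": 0.8,"dx": -0.009,"dy": -0.1,"dz": 0,"roll": 5},{"fingers": 0.8,"dx": -0.014,"dy": -0.16,"dz": 0,"roll": 9},{"fingers": 0.8,"dx": -0.02,"dy": -0.22,"dz": 0,"roll": 13},{"fingers": 0.8,"dx": -0.025,"dy": -0.28,"dz": 0,"roll": 17},{"fingers": 0.8,"dx": -0.03,"dy": -0.34,"dz": 0,"roll": 21},{"fingers": 0.8,"dx": -0.036,"dy": -0.4,"dz": 0,"roll": 24.8},{"fingers": 0.8,"dx": -0.042,"dy": -0.45,"dz": 0,"roll": 24.8}]'

```text
time: 4.7
tool_pos: [0.4957, 0.2456, 0.1677]
tcp_rot: [3.122, -0.329, -0.008]
wrist_force: [-0.3, 0.6, -1.0]
width: 0.415
grip_force: 41.1
```

Request:
step_arm --commands '[{"fingers": 0.8,"dx": 0,"dy": -0.02,"dz": 0,"roll": 0},{"fingers": 0.8,"dx": 0,"dy": -0.02,"dz": 0,"roll": 0},{"fingers": 0.8,"dx": 0,"dy": -0.02,"dz": 0,"roll": 0},{"fingers": 0.8,"dx": 0,"dy": -0.02,"dz": 0,"roll": 0}]'

```text
time: 5.2
tool_pos: [0.5031, 0.2626, 0.1707]
tcp_rot: [3.123, -0.333, -0.001]
wrist_force: [-0.2, -0.2, -1.1]
width: 0.415
grip_force: 41.1
```

```bash
cat > m.py <<'E'
from h import *
import sys
p,r=s()
im,W=cloud("wrist"); cv2.imwrite(f"pics/{sys.argv[1]}.png",im); np.save(sys.argv[1]+".npy",W)
y=np.radians(-12); C=np.array([[np.cos(y),-np.sin(y)],[np.sin(y),np.cos(y)]]); o=np.array([.626,.240])
L=np.dstack([(W[...,:2]-o)@C,W[...,2]]); np.save("L.npy",L)
print("tcp in clamp",(p[:2]-o)@C,p[2],"yaw",np.degrees(np.arctan2(r[1,0],r[0,0])))
def rect(n,x0,x1,y0,z0,z1):
    P=L[(L[...,0]>x0)&(L[...,0]<x1)&(abs(L[...,1])<y0)&(L[...,2]>z0)&(L[...,2]<z1)]
    if len(P)>20: print(n,len(P),np.round(P.mean(0),4),[np.round(q,1) for q in cv2.minAreaRect((P[:,:2]*1000).astype(np.float32))])
rect("knob",-.05,.05,.05,.13,.16); rect("bridge",-.03,.03,.06,.09,.103); rect("stop",.08,.125,.06,.045,.08)
rect("rail",-.25,-.03,.03,.024,.036); rect("rail2",.03,.085,.03,.024,.036)
rect("bar",-.3,-.03,.03,.043,.058); rect("bar2",.03,.08,.03,.043,.058)
E
python3 m.py w3
```

```text
t 5.2 pos [0.5031 0.2626 0.1707] 
 [[ 0.978 -0.211 -0.001]
 [-0.211 -0.978 -0.001]
 [-0.001  0.001 -1.   ]] 
q [ 0.437  0.109  1.902 -0.     1.132  2.221] F [-0.2 -0.2 -1.1] T [-0.   -0.04 -0.  ] w 0.4152802460993495 g 41.095826625823975
tcp in clamp [-0.12493642 -0.00347625] 0.1706591073052519 yaw -12.160750180124586
knob 1655 [-0.0094  0.0062  0.1446] [array([-7.7,  6.5]), array([14.4, 24.2]), np.float64(64.8)]
bridge 3942 [-0.0004  0.0045  0.0979] [array([-4.5,  2.2]), array([28.6, 76.1]), np.float64(0.2)]
```

Request:
step_arm --commands '[{"fingers": 0.8,"dx": -0.01,"dy": -0.005,"dz": 0,"roll": -0.3},{"fingers": 0.8,"dx": -0.01,"dy": -0.005,"dz": 0.05,"roll": -0.3},{"fingers": 0.8,"dx": -0.01,"dy": -0.005,"dz": 0.1,"roll": -0.3},{"fingers": 0.8,"dx": -0.01,"dy": -0.005,"dz": 0.13,"roll": -0.3},{"fingers": 0.8,"dx": -0.01,"dy": -0.005,"dz": 0.14,"roll": -0.3},{"fingers": 0.8,"dx": -0.01,"dy": -0.005,"dz": 0.14,"roll": -0.3}]'

```text
time: 6.0
tool_pos: [0.494, 0.271, 0.0314]
tcp_rot: [3.125, -0.322, -0.001]
wrist_force: [0.4, -0.5, -0.2]
width: 0.415
grip_force: 41.1
```

```bash
python3 m.py w4
```

```text
t 6.0 pos [0.494  0.271  0.0314] 
 [[ 0.979 -0.204 -0.   ]
 [-0.204 -0.979 -0.   ]
 [-0.     0.    -1.   ]] 
q [0.458 0.261 2.013 0.    0.868 2.234] F [ 0.4 -0.5 -0.2] T [-0.   -0.01  0.  ] w 0.4145625665945652 g 41.10349416732788
tcp in clamp [-0.13557469  0.00292462] 0.0313584655556213 yaw -11.763085818196274
rail 323 [-0.0313  0.002   0.03  ] [array([-74.2, -12.6]), array([100.4,  22.7]), np.float64(18.5)]
bar 10424 [-0.1373  0.0029  0.0569] [array([-104.6,    5.2]), array([139.2,  56.8]), np.float64(9.3)]
```

View pics/w4.png

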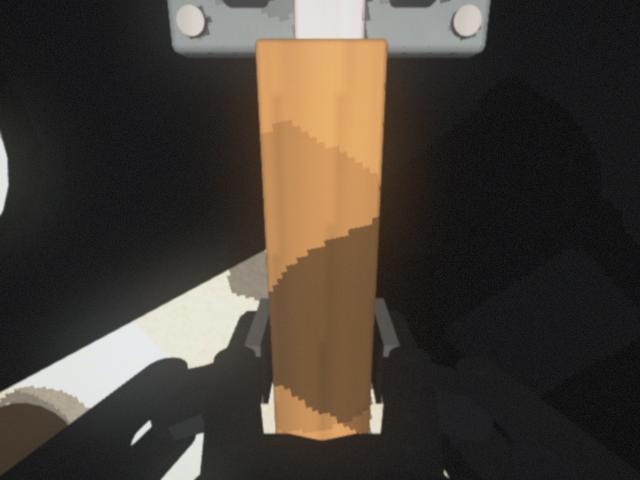

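The bar's far end is at row 40 (cols 257–386). The rail behind it is at about 297–368 and the bridge at 170–487, so the bar sits slightly left (+y). Quantifying from depth.

```bash
python3 - <<'E'
import numpy as np
L=np.load("L.npy")
for r in (3,10,20,30,60,100,150,200):
    l=L[r]; o=[r]
    for n,a,b in (("rail",.022,.036),("top",.088,.104),("bar",.05,.062)):
        k=np.where((l[:,2]>a)&(l[:,2]<b)&(abs(l[:,1])<.06))[0]
        if len(k)>5: y=l[k,1]; o+=[n,k.min(),k.max(),np.round([y.max()*1e3,y.min()*1e3,(y.max()+y.min())*500,l[k,0].mean()*1e3,l[k,2].mean()*1e3],1)]
    print(*o)
E
```

```text
3 rail 294 365 [ 13.6 -10.1   1.7 -20.9  29.9]
10 rail 294 364 [ 13.7  -9.7   2.  -22.9  29.9]
20 rail 294 364 [ 13.7  -9.9   1.9 -25.9  30. ]
30 rail 294 364 [ 13.7 -10.    1.9 -28.9  30. ]
60 bar 256 386 [ 22.2 -13.3   4.5 -42.1  59.8]
100 bar 258 384 [ 22.3 -13.2   4.6 -52.3  59.6]
150 bar 261 382 [ 21.9 -13.5   4.2 -65.9  59.4]
200 bar 263 379 [ 22.1 -13.4   4.3 -80.7  59.1]
```

Request:
step_arm --commands '[{"fingers": 0.8,"dx": 0,"dy": 0.0025,"dz": 0.004,"roll": 0},{"fingers": 0.8,"dx": 0,"dy": 0.0025,"dz": 0.008,"roll": 0},{"fingers": 0.8,"dx": 0,"dy": 0.0025,"dz": 0.008,"roll": 0}]'

```text
time: 6.42
tool_pos: [0.4946, 0.2688, 0.0243]
tcp_rot: [-3.124, 0.322, -0.003]
wrist_force: [1.0, -0.5, 1.8]
width: 0.415
grip_force: 41.6
```

Request:
step_arm --commands '[{"fingers": 0.0,"dx": 0,"dy": 0,"dz": 0,"roll": 0},{"fingers": -0.5,"dx": 0,"dy": 0,"dz": 0,"roll": 0},{"fingers": -0.5,"dx": 0,"dy": 0,"dz": 0,"roll": 0},{"fingers": -0.5,"dx": 0,"dy": 0,"dz": 0,"roll": 0}]'

```text
time: 6.92
tool_pos: [0.4935, 0.2685, 0.0231]
tcp_rot: [3.125, -0.322, -0.0]
wrist_force: [0.0, -0.5, 0.0]
width: 0.743
grip_force: 0.0
```

Request:
step_arm --commands '[{"fingers": -0.5,"dx": -0.04,"dy": 0,"dz": 0,"roll": 0},{"fingers": -0.5,"dx": -0.086,"dy": 0,"dz": 0,"roll": 0},{"fingers": -0.5,"dx": -0.086,"dy": 0,"dz": 0,"roll": 0}]'

```text
time: 7.3
tool_pos: [0.4058, 0.2855, 0.0223]
tcp_rot: [3.123, -0.318, -0.005]
wrist_force: [0.3, -0.3, -0.4]
width: 0.748
grip_force: 0.0
```

```bash
python3 m.py w5; python3 - <<'E'
import numpy as np
L=np.load("L.npy")
for r in range(0,460,30):
    l=L[r]; o=[r]
    for n,a,b in (("rail",.022,.036),("top",.088,.104),("bar",.044,.056)):
        k=np.where((l[:,2]>a)&(l[:,2]<b)&(abs(l[:,1])<.06))[0]
        if len(k)>5: y=l[k,1]; o+=[n,k.min(),k.max(),np.round([y.max()*1e3,y.min()*1e3,(y.max()+y.min())*500,l[k,0].mean()*1e3,l[k,2].mean()*1e3],1)]
    print(*o)
E
```

```text
t 7.3 pos [0.4058 0.2855 0.0223] 
 [[ 0.979 -0.202 -0.003]
 [-0.202 -0.979 -0.002]
 [-0.003  0.002 -1.   ]] 
q [0.563 0.164 2.157 0.    0.825 2.336] F [ 0.3 -0.3 -0.4] T [0.01 0.   0.03] w 0.7480487332295515 g 0.0
tcp in clamp [-0.2248569  -0.00130216] 0.022300250970003103 yaw -11.627065944228999
bar 44700 [-0.1667  0.0017  0.0499] [array([-176. ,    1.7]), array([119. ,  36.4]), np.float64(0.4)]
0 bar 248 383 [  19.8  -15.6    2.1 -117.    50. ]
30 bar 250 382 [  19.7  -15.8    1.9 -124.    49.9]
60 bar 251 381 [  19.9  -16.1    1.9 -131.3   50. ]
90 bar 253 379 [  19.7  -15.8    1.9 -138.9   50. ]
120 bar 254 378 [  19.7  -15.9    1.9 -146.8   50. ]
150 bar 256 377 [  19.3  -16.1    1.6 -155.2   49.9]
180 bar 257 375 [  19.7  -15.9    1.9 -163.9   49.9]
210 bar 259 374 [  19.2  -16.2    1.5 -173.    50. ]
240 bar 260 373 [  19.5  -16.3    1.6 -182.7   49.9]
270 bar 262 371 [  19.2  -16.1    1.5 -192.8   49.9]
300 bar 263 370 [  19.6  -16.3    1.7 -203.4   50. ]
330 rail 238 405 [  31.8  -32.5   -0.4 -225.5   31.7] bar 194 449 [ 4.500e+01 -4.550e+01 -2.000e-01 -2.149e+02  4.950e+01]
360 bar 225 418 [  31.9  -32.6   -0.3 -226.5   50. ]
390
420 top 60 581 [ 5.970e+01 -5.980e+01 -1.000e-01 -2.101e+02  9.590e+01]
450 top 34 610 [ 5.980e+01 -6.000e+01 -1.000e-01 -2.137e+02  1.005e+02]
```

Request:
step_arm --commands '[{"fingers": -0.5,"dx": 0.002,"dy": -0.003,"dz": 0,"roll": 0},{"fingers": 0.8,"dx": 0.002,"dy": -0.003,"dz": 0,"roll": 0},{"fingers": 0.8,"dx": 0.002,"dy": -0.003,"dz": 0,"roll": 0},{"fingers": 0.8,"dx": 0.002,"dy": -0.003,"dz": 0,"roll": 0},{"fingers": 0.8,"dx": 0.002,"dy": -0.003,"dz": 0,"roll": 0}]' --squeeze 25

```text
time: 7.98
tool_pos: [0.4128, 0.2888, 0.0236]
tcp_rot: [-3.124, 0.322, -0.002]
wrist_force: [1.8, -0.3, 2.5]
width: 0.419
grip_force: 26.6
```

Request:
step_arm --commands '[{"fingers": 0.8,"dx": 0.02,"dy": 0,"dz": 0,"roll": 0},{"fingers": 0.8,"dx": 0.04,"dy": 0,"dz": 0,"roll": 0},{"fingers": 0.8,"dx": 0.06,"dy": 0,"dz": 0,"roll": 0},{"fingers": 0.8,"dx": 0.08,"dy": 0,"dz": 0,"roll": 0},{"fingers": 0.8,"dx": 0.08,"dy": 0,"dz": 0,"roll": 0}]'

```text
time: 8.6
tool_pos: [0.4919, 0.2723, 0.0236]
tcp_rot: [-3.124, 0.323, -0.002]
wrist_force: [1.0, -0.3, 2.3]
width: 0.416
grip_force: 26.0
```

```bash
python3 m.py w6; python3 - <<'E'
import numpy as np
L=np.load("L.npy")
for r in range(0,460,30):
    l=L[r]; o=[r]
    for n,a,b in (("rail",.022,.036),("top",.088,.104),("bar",.044,.056)):
        k=np.where((l[:,2]>a)&(l[:,2]<b)&(abs(l[:,1])<.06))[0]
        if len(k)>5: y=l[k,1]; o+=[n,k.min(),k.max(),np.round([y.max()*1e3,y.min()*1e3,(y.max()+y.min())*500,l[k,0].mean()*1e3,l[k,2].mean()*1e3],1)]
    print(*o)
E
```

```text
t 8.6 pos [0.4919 0.2723 0.0236] 
 [[ 0.979 -0.205  0.001]
 [-0.205 -0.979  0.001]
 [ 0.001 -0.001 -1.   ]] 
q [ 0.461  0.269  2.021 -0.     0.85   2.238] F [ 1.  -0.3  2.3] T [-0.07 -0.15  0.03] w 0.416226974534087 g 25.98094493150711
tcp in clamp [-0.13785898  0.00369323] 0.02363990263728487 yaw -11.815301579939849
rail 2609 [-0.1775  0.0009  0.0302] [array([-161.4,    1.2]), array([69.9, 55.5]), np.float64(0.4)]
bar 46997 [-0.084   0.0044  0.0504] [array([-92.5,   2.1]), array([126.,  56.]), np.float64(1.4)]
0 bar 257 390 [ 22.2 -13.    4.6 -29.8  50.5]
30 bar 258 389 [ 22.2 -13.5   4.4 -36.9  50.5]
60 bar 259 387 [ 22.4 -13.1   4.6 -44.2  50.4]
90 bar 260 386 [ 22.6 -13.4   4.6 -51.9  50.5]
120 bar 262 384 [ 22.1 -13.2   4.4 -59.9  50.5]
150 bar 263 382 [ 22.3 -13.1   4.6 -68.4  50.4]
180 bar 264 381 [ 22.3 -13.3   4.5 -77.2  50.3]
210 bar 265 379 [ 22.5 -13.    4.7 -86.5  50.2]
240 bar 267 378 [ 21.9 -13.4   4.3 -96.2  50.2]
270 bar 268 376 [  22.2  -13.1    4.6 -106.3   50.4]
300 rail 260 383 [  28.9  -19.2    4.8 -127.1   29.8] bar 269 375 [  22.5  -13.3    4.6 -117.2   50.1]
330 bar 234 409 [  35.9  -26.5    4.7 -128.6   50. ]
360 bar 269 375 [  22.4  -13.4    4.5 -140.4   50.2]
390 top 222 421 [  28.4  -19.3    4.5 -121.1   90.1] bar 273 373 [  22.   -13.2    4.4 -153.1   50.1]
420 rail 303 356 [  12.5  -10.9    0.8 -184.9   29.9] top 83 569 [  59.3  -52.6    3.3 -124.2   96.3]
450 top 58 609 [  59.5  -55.6    2.  -127.3  101.6]
```

View pics/w6.png

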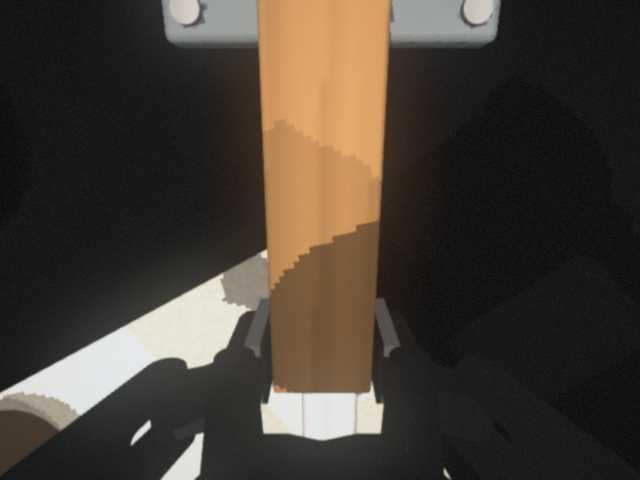

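The bar has entered the bridge at about 2.7 mm toward +y, and its near end is at row 392 (x≈-153 mm). I'll correct sideways and continue, creeping at the end.

Request:
step_arm --commands '[{"fingers": 0.8,"dx": 0.005,"dy": 0.003,"dz": 0,"roll": 0},{"fingers": 0.8,"dx": 0.017,"dy": 0.003,"dz": 0,"roll": 0},{"fingers": 0.8,"dx": 0.028,"dy": 0.003,"dz": 0,"roll": 0},{"fingers": 0.8,"dx": 0.036,"dy": 0.003,"dz": 0,"roll": 0},{"fingers": 0.8,"dx": 0.036,"dy": 0.003,"dz": 0,"roll": 0}]'

```text
time: 9.28
tool_pos: [0.5242, 0.2621, 0.0236]
tcp_rot: [3.125, -0.322, -0.002]
wrist_force: [-1.0, -0.3, 5.5]
width: 0.414
grip_force: 26.3
```

Request:
step_arm --commands '[{"fingers": 0.8,"dx": 0.002,"dy": 0,"dz": 0,"roll": 0},{"fingers": 0.8,"dx": 0.004,"dy": 0,"dz": 0,"roll": 0},{"fingers": 0.8,"dx": 0.004,"dy": 0,"dz": 0,"roll": 0}]'

```text
time: 9.65
tool_pos: [0.5268, 0.2615, 0.0235]
tcp_rot: [3.125, -0.322, -0.005]
wrist_force: [-4.1, -0.4, 7.1]
width: 0.418
grip_force: 26.7
```

Request:
step_arm --commands '[{"fingers": 0.8,"dx": 0.001,"dy": 0,"dz": 0,"roll": 0},{"fingers": 0.8,"dx": 0.002,"dy": 0,"dz": 0,"roll": 0},{"fingers": 0.8,"dx": 0.002,"dy": 0,"dz": 0,"roll": 0}]'

```text
time: 10.02
tool_pos: [0.5286, 0.2611, 0.0235]
tcp_rot: [3.125, -0.322, -0.005]
wrist_force: [-4.1, 0.3, 8.6]
width: 0.417
grip_force: 26.7
```

Request:
step_arm --commands '[{"fingers": 0.8,"dx": 0.001,"dy": 0,"dz": -0.001,"roll": 0},{"fingers": 0.8,"dx": 0.002,"dy": 0,"dz": -0.001,"roll": 0},{"fingers": 0.8,"dx": 0.003,"dy": 0,"dz": -0.001,"roll": 0},{"fingers": 0.8,"dx": 0.003,"dy": 0,"dz": -0.001,"roll": 0}]'

```text
time: 10.52
tool_pos: [0.5336, 0.26, 0.0238]
tcp_rot: [3.125, -0.322, -0.001]
wrist_force: [0.5, 0.7, -1.3]
width: 0.421
grip_force: 25.5
```

Request:
step_arm --commands '[{"fingers": 0.8,"dx": 0.001,"dy": 0,"dz": 0,"roll": 0},{"fingers": 0.8,"dx": 0.002,"dy": 0,"dz": 0,"roll": 0},{"fingers": 0.8,"dx": 0.002,"dy": 0,"dz": 0,"roll": 0}]'

```text
time: 10.9
tool_pos: [0.5359, 0.2597, 0.0243]
tcp_rot: [-3.125, 0.322, -0.0]
wrist_force: [0.5, -0.4, -1.3]
width: 0.419
grip_force: 25.5
```

Request:
step_arm --commands '[{"fingers": 0.8,"dx": 0.001,"dy": 0,"dz": 0,"roll": 0},{"fingers": 0.8,"dx": 0.002,"dy": 0,"dz": 0,"roll": 0},{"fingers": 0.8,"dx": 0.002,"dy": 0,"dz": 0,"roll": 0}]'

```text
time: 11.28
tool_pos: [0.5369, 0.2594, 0.024]
tcp_rot: [3.125, -0.322, -0.002]
wrist_force: [-2.3, 0.6, -0.5]
width: 0.417
grip_force: 25.6
```

Request:
step_arm --commands '[{"fingers": 0.8,"dx": 0.001,"dy": 0,"dz": 0,"roll": 0},{"fingers": 0.8,"dx": 0.0015,"dy": 0,"dz": 0,"roll": 0},{"fingers": 0.8,"dx": 0.0015,"dy": 0,"dz": 0,"roll": 0}]'

```text
time: 11.65
tool_pos: [0.5369, 0.2591, 0.0237]
tcp_rot: [3.124, -0.321, -0.006]
wrist_force: [-8.5, 1.9, 1.6]
width: 0.415
grip_force: 25.8
```

Contact with the stop (−8.5 N), so the bar is home. Next I release and plan a low oblique wrist-camera view of the gap under the foot.

Request:
step_arm --commands '[{"fingers": 0.3,"dx": 0,"dy": 0,"dz": 0,"roll": 0},{"fingers": -0.4,"dx": 0,"dy": 0,"dz": 0,"roll": 0},{"fingers": -0.4,"dx": 0,"dy": 0,"dz": 0,"roll": 0},{"fingers": -0.4,"dx": 0,"dy": 0,"dz": 0,"roll": 0},{"fingers": -0.4,"dx": -0.01,"dy": 0,"dz": -0.04,"roll": 0},{"fingers": -0.4,"dx": -0.02,"dy": 0,"dz": -0.08,"roll": 0}]'

```text
time: 12.4
tool_pos: [0.5192, 0.2628, 0.1046]
tcp_rot: [3.124, -0.323, -0.002]
wrist_force: [0.3, 0.2, -0.1]
width: 0.699
grip_force: 0.0
```

```bash
python3 - <<'E'
from h import *
p,r=s()
c=calibration("wrist"); K=np.array(c["intrinsics"]); Tc=np.linalg.inv(c["world_to_cam"])
Rt=r.T@Tc[:3,:3]; tt=r.T@(Tc[:3,3]-p); print("cam in tool",np.round(tt,4))
y0=np.radians(-11.9); o=np.array([.6265,.2415]); C=np.array([[np.cos(y0),-np.sin(y0)],[np.sin(y0),np.cos(y0)]])
F=np.r_[o+C@[-.015,0],.055]
best=[]
for yaw in range(-30,250,10):
  a=np.radians(yaw); Rw=np.array([[np.cos(a),np.sin(a),0],[np.sin(a),-np.cos(a),0],[0,0,-1]])
  for x in np.arange(-.25,-.08,.01):
    for y in np.arange(-.16,.17,.01):
      for z in (.07,.1,.13):
        pos=np.r_[o+C@[x,y],z]
        q6=np.degrees(np.arctan2(pos[1],pos[0]))+90-yaw
        if abs(q6)>140 : continue
        cam=pos+Rw@tt; cc=C.T@(cam[:2]-o)
        if cc[0]>-.07 or np.hypot(*pos[:2])<.42: continue
        v=(Rw@Rt).T@(F-cam)
        if v[2]>-.05: continue
        u=K[0,0]*v[0]/-v[2]+K[0,2]; w=K[1,1]*-v[1]/-v[2]+K[1,2]
        if not(50<u<590 and 30<w<(290 if 130<u<510 else 380)): continue
        d=F-cam; dc=C.T@d[:2]
        if abs(np.arctan2(dc[1],dc[0]))>np.radians(35): continue
        el=np.degrees(np.arcsin(-d[2]/np.linalg.norm(d)))
        best.append((el+np.linalg.norm(d)*50,el,np.linalg.norm(d),yaw,x,y,z,u,w,q6,pos))
best.sort(key=lambda b:b[0])
for b in best[:400:25]: print(np.round(b[1:10],3),np.round(b[10],3))
E
```

```text
t 12.4 pos [0.5192 0.2628 0.1046] 
 [[ 0.979 -0.204 -0.001]
 [-0.204 -0.979 -0.001]
 [-0.001  0.001 -1.   ]] 
q [ 0.426  0.201  1.928 -0.     1.014  2.202] F [ 0.3  0.2 -0.1] T [-0.01 -0.   -0.02] w 0.6986769580800753 g 0.0
cam in tool [ 0.0777 -0.001  -0.1425]
[ 4.16520e+01  2.37000e-01  2.00000e+02 -1.20000e-01  9.00000e-02
  7.00000e-02  5.22310e+01  3.77978e+02 -7.61180e+01] [0.528 0.354 0.07 ]
[ 4.39710e+01  2.27000e-01  1.00000e+02 -1.40000e-01 -2.00000e-02
  7.00000e-02  5.82861e+02  3.54629e+02  1.73250e+01] [0.485 0.251 0.07 ]
[ 4.49720e+01  2.23000e-01  1.40000e+02 -9.00000e-02 -1.00000e-01
  7.00000e-02  5.87079e+02  3.38017e+02 -3.26070e+01] [0.518 0.162 0.07 ]
[ 4.57420e+01  2.20000e-01  2.30000e+02 -1.30000e-01  4.00000e-02
  7.00000e-02  6.67290e+01  3.37021e+02 -1.08794e+02] [0.508 0.307 0.07 ]
[ 4.34820e+01  2.73000e-01  1.20000e+02 -1.60000e-01 -5.00000e-02
  1.00000e-01  5.68626e+02  3.71754e+02 -3.86000e+00] [0.46  0.226 0.1  ]
[ 4.67540e+01  2.16000e-01  1.20000e+02 -1.10000e-01 -7.00000e-02
  7.00000e-02  5.77468e+02  3.23363e+02 -8.79700e+00] [0.504 0.196 0.07 
[... 701 characters left out ...]

[ 4.32960e+01  3.17000e-01  1.50000e+02 -1.40000e-01 -1.40000e-01
  1.30000e-01  5.82303e+02  3.63721e+02 -4.38520e+01] [0.461 0.133 0.13 ]
[ 4.63800e+01  2.59000e-01  1.10000e+02 -1.50000e-01 -4.00000e-02
  1.00000e-01  5.66505e+02  3.37826e+02  6.32700e+00] [0.471 0.233 0.1  ]
[ 4.66000e+01  2.58000e-01  1.40000e+02 -1.20000e-01 -7.00000e-02
  1.00000e-01  5.16300e+02  3.71736e+02 -2.82090e+01] [0.495 0.198 0.1  ]
[ 4.40870e+01  3.13000e-01  2.40000e+02 -2.00000e-01 -1.00000e-02
  1.30000e-01  5.95010e+01  3.52158e+02 -1.17517e+02] [0.429 0.273 0.13 ]
[ 4.70930e+01  2.56000e-01  2.00000e+02 -1.10000e-01  1.10000e-01
  1.00000e-01  6.02390e+01  3.13292e+02 -7.55270e+01] [0.542 0.372 0.1  ]
```

Request:
step_arm --commands '[{"fingers": -0.4,"dx": 0,"dy": 0.03,"dz": 0,"roll": -10},{"fingers": -0.4,"dx": 0,"dy": 0.06,"dz": 0,"roll": -20},{"fingers": -0.4,"dx": 0,"dy": 0.068,"dz": 0,"roll": -30},{"fingers": -0.4,"dx": 0,"dy": 0.068,"dz": 0,"roll": -40},{"fingers": -0.4,"dx": 0,"dy": 0.068,"dz": 0,"roll": -50},{"fingers": -0.4,"dx": 0,"dy": 0.068,"dz": 0,"roll": -60},{"fingers": -0.4,"dx": 0,"dy": 0.068,"dz": 0,"roll": -70},{"fingers": -0.4,"dx": 0,"dy": 0.068,"dz": 0,"roll": -80}]'

```text
time: 13.4
tool_pos: [0.5061, 0.1965, 0.1045]
tcp_rot: [2.596, 1.769, 0.001]
wrist_force: [0.7, 0.3, -0.8]
width: 0.7
grip_force: 0.0
```

Request:
step_arm --commands '[{"fingers": -0.4,"dx": 0,"dy": 0,"dz": 0.005,"roll": -10},{"fingers": -0.4,"dx": 0,"dy": 0,"dz": 0.01,"roll": -20},{"fingers": -0.4,"dx": 0,"dy": 0,"dz": 0.015,"roll": -30},{"fingers": -0.4,"dx": 0,"dy": 0,"dz": 0.02,"roll": -40},{"fingers": -0.4,"dx": 0,"dy": 0,"dz": 0.025,"roll": -52},{"fingers": -0.4,"dx": 0,"dy": 0,"dz": 0.025,"roll": -52},{"fingers": -0.4,"dx": 0,"dy": 0,"dz": 0.025,"roll": -52}]'

```text
time: 14.28
tool_pos: [0.506, 0.1966, 0.0796]
tcp_rot: [1.569, 2.721, 0.001]
wrist_force: [0.0, 0.4, -0.2]
width: 0.698
grip_force: 0.0
```

```bash
python3 m.py w7; python3 - <<'E'
import cv2
im=cv2.imread("pics/w7.png")[180:480,340:640]
cv2.imwrite("pics/w7c.png",cv2.resize(im,None,fx=2,fy=2,interpolation=cv2.INTER_CUBIC))
E
```

```text
t 14.275 pos [0.506  0.1966 0.0796] 
 [[-0.501  0.865  0.001]
 [ 0.865  0.501  0.   ]
 [-0.     0.001 -1.   ]] 
q [ 0.325  0.161  2.03  -0.     0.951 -0.2  ] F [ 0.   0.4 -0.2] T [-0.02  0.04 -0.01] w 0.6979594556363826 g 0.0
tcp in clamp [-0.10831009 -0.0674298 ] 0.0795681344354677 yaw 120.07933316362666
bridge 4606 [-0.0106 -0.0066  0.0967] [array([ 0.7, -0.6]), array([41.4, 37.8]), np.float64(1.2)]
stop 56 [ 0.0919 -0.021   0.0506] [array([ 92.1, -20.3]), array([4.8, 4.6]), np.float64(64.4)]
rail 10111 [-0.1541  0.0012  0.03  ] [array([-152.9,    1. ]), array([35. , 90.7]), np.float64(90.0)]
bar 12355 [-0.0719  0.0015  0.0498] [array([-69.4,   1.2]), array([78.8, 36.1]), np.float64(0.1)]
```

View pics/w7c.png

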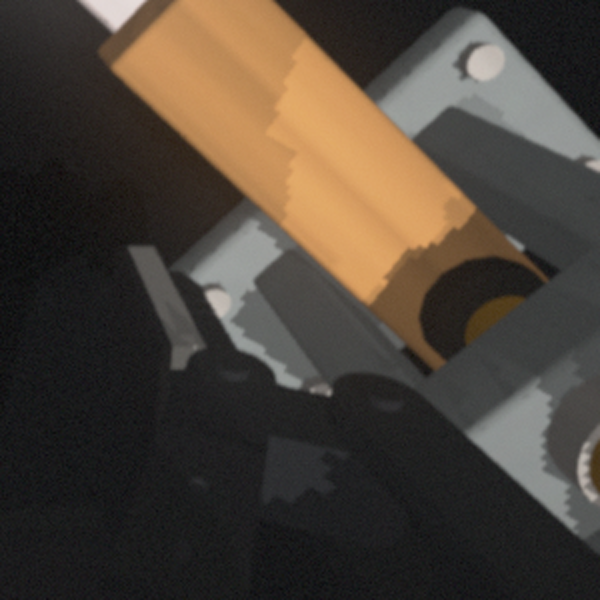

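The crop shows the black foot at (480,310) hanging over the bar, under the bridge. I'll measure the foot's lower edge from depth.

```bash
python3 - <<'E'
from h import *
L=np.load("L.npy"); im=cv2.imread("pics/w7.png")
c=calibration("wrist"); cam=np.linalg.inv(c["world_to_cam"])[:3,3]
y=np.radians(-12); C=np.array([[np.cos(y),-np.sin(y)],[np.sin(y),np.cos(y)]]); cam=np.r_[(cam[:2]-[.626,.24])@C,cam[2]]; print("cam",cam)
S=L[300:365,540:625].reshape(-1,3)
# foot axis from top surface / side points
k=(S[:,2]>.051)&(S[:,2]<.078)&(np.hypot(S[:,0],S[:,1])<.022)
P=S[k]; print(len(P)); print("z hist",np.histogram(P[:,2],np.arange(.051,.0785,.001)))
for (v,u) in [(312,556),(318,552),(326,552),(334,554),(342,558)]:
    pass
for v in range(306,352,4):
    print(v,[tuple(np.round(L[v,u]*1e3,1)) for u in range(544,570,3)])
E
```

```text
cam [-0.16025334 -0.00890174  0.22213863]
1945
z hist (array([ 38,   1,   0,  16,  52,  97,  91, 106, 107, 240, 644, 246,  16,
        43,  64,  65,  39,  48,  24,   8,   0,   0,   0,   0,   0,   0,
         0]), array([0.051, 0.052, 0.053, 0.054, 0.055, 0.056, 0.057, 0.058, 0.059,
       0.06 , 0.061, 0.062, 0.063, 0.064, 0.065, 0.066, 0.067, 0.068,
       0.069, 0.07 , 0.071, 0.072, 0.073, 0.074, 0.075, 0.076, 0.077,
       0.078]))
306 [(np.float64(-18.8), np.float64(0.5), np.float64(49.2)), (np.float64(-17.4), np.float64(1.5), np.float64(48.9)), (np.float64(-17.2), np.float64(2.5), np.float64(49.9)), (np.float64(-16.9), np.float64(3.4), np.float64(50.9)), (np.float64(-15.1), np.float64(4.5), np.float64(50.0)), (np.float64(-13.6), np.float64(5.5), np.float64(49.7)), (np.float64(-12.9), np.float64(6.5), np.float64(50.0)), (np.float64(-11.6), np.float64(7.5), np.float64(49.9)), (np.float64(-10.2), np.float64(8.5), np.float64(49.6))]
310 [(np.float64(-17.1), np.float64(-0.9), np.float64(49.3)), (np.float64(-17.2), np.float64(0.1), np.float64(50.7)), (np.float64(-15.9), np.float64(1.1
[... 4770 characters left out ...]
, np.float64(61.9)), (np.float64(-5.7), np.float64(-7.6), np.float64(61.8)), (np.float64(-4.3), np.float64(-6.7), np.float64(61.5)), (np.float64(-3.6), np.float64(-5.7), np.float64(61.8))]
350 [(np.float64(0.6), np.float64(-15.2), np.float64(50.1)), (np.float64(3.0), np.float64(-14.2), np.float64(48.9)), (np.float64(2.8), np.float64(-13.2), np.float64(50.3)), (np.float64(-2.0), np.float64(-12.0), np.float64(56.5)), (np.float64(-5.3), np.float64(-10.9), np.float64(61.1)), (np.float64(-5.0), np.float64(-10.0), np.float64(61.8)), (np.float64(-3.8), np.float64(-9.0), np.float64(61.7)), (np.float64(-2.7), np.float64(-8.0), np.float64(61.7)), (np.float64(-1.6), np.float64(-7.0), np.float64(61.6))]
```

```bash
cat > foot.py <<'E'
from h import *
from scipy.optimize import least_squares
L=np.load("L.npy")
c=calibration("wrist"); cam=np.linalg.inv(c["world_to_cam"])[:3,3]
y=np.radians(-12); C=np.array([[np.cos(y),-np.sin(y)],[np.sin(y),np.cos(y)]]); cam=np.r_[(cam[:2]-[.626,.24])@C,cam[2]]
S=L[285:375,535:630]; P=S.reshape(-1,3)
rr=np.hypot(P[:,0]-.001,P[:,1]-.0012)
side=P[(P[:,2]>.0515)&(P[:,2]<.0605)&(rr>.010)&(rr<.019)&(P[:,0]<0)]
f=least_squares(lambda q:np.hypot(side[:,0]-q[0],side[:,1]-q[1])-.015,[.001,.0012],loss="soft_l1",f_scale=.001)
top=P[(P[:,2]>.053)&(P[:,2]<.064)&(rr<.009)]; print("side n",len(side),"axis",f.x,"z pct",np.percentile(side[:,2],[1,2,5,50]),"top z",np.median(top[:,2]))
bar=P[(abs(P[:,2]-.05)<.0015)]; print("bar z",np.median(bar[:,2]))
# boundary: per column, last bar pixel going down; ray position at z=bar
B=[]
for j in range(S.shape[1]):
    z=S[:,j,2]
    for i in range(2,len(z)-3):
        if abs(np.nanmedian(z[i-2:i+1])-.05)<.0016 and np.nanmin(z[i+1:i+3])>.0528 and np.nanmax(z[i+1:i+3])<.063:
            a=(S[i,j]+0); b=S[i+1,j]; ga=lambda p:cam+(p-cam)*((cam[2]-.05)/(cam[2]-p[2]))
            m=(ga(a)+ga(b))/2
            if not np.isnan(m).any(): B.append(m)
            break
B=np.array(B)
def h(ax):
    out=[]
    for m in B:   # height where ray (cam->m) first touches r=15 cylinder above bar
        t=np.linspace(0,.02,401); Q=m+(cam-m)*(t/(cam[2]-.05))[:,None]
        d=np.hypot(Q[:,0]-ax[0],Q[:,1]-ax[1]); k=np.where(d>=.015)[0]
        out.append(Q[k[0],2] if d[0]<.015 else np.nan)
    return np.array(out)
for ax in (f.x,(.001,.0012)):
    o=h(ax); print(len(B),ax,"bottom z",np.nanpercentile(o,[10,25,50,75,90]))
E
python3 foot.py
```

```text
side n 532 axis [0.00223578 0.00202636] z pct [0.0542513  0.05461119 0.05523171 0.05806884] top z 0.06157426066800774
bar z 0.04986971332291279
62 [0.00223578 0.00202636] bottom z [0.05484 0.055   0.0552  0.0556  0.05615]
62 (0.001, 0.0012) bottom z [0.0556   0.05595  0.056225 0.0565   0.056675]
```

The gap is about 5.3 mm, so touch should come near 119° of turn. I go to the knob, grip it, turn 95° first and look again.

Request:
step_arm --commands '[{"fingers": -0.2,"dx": 0,"dy": 0,"dz": -0.06,"roll": 0},{"fingers": -0.2,"dx": 0,"dy": 0,"dz": -0.12,"roll": -8},{"fingers": -0.2,"dx": -0.011,"dy": 0.06,"dz": -0.125,"roll": -16},{"fingers": -0.2,"dx": -0.022,"dy": 0.12,"dz": -0.125,"roll": -23},{"fingers": -0.2,"dx": -0.0224,"dy": 0.1277,"dz": -0.125,"roll": -23},{"fingers": -0.2,"dx": -0.0224,"dy": 0.1277,"dz": -0.125,"roll": -23},{"fingers": -0.2,"dx": -0.0224,"dy": 0.1277,"dz": -0.125,"roll": -23}]'

```text
time: 15.2
tool_pos: [0.626, 0.2411, 0.2042]
tcp_rot: [-0.992, -2.98, 0.001]
wrist_force: [-0.2, 0.6, 0.8]
width: 0.601
grip_force: 0.0
```

```bash
python3 - <<'E'
from h import *
p,r=s(); im,W=cloud("wrist"); cv2.imwrite("pics/w8.png",im)
L=(W-p)@r; m=(W[...,2]>.135)&(W[...,2]<.152)&(np.hypot(L[...,0],L[...,1])<.04)
P=L[m]; print(len(P),P.mean(0),cv2.minAreaRect((P[:,:2]*1000).astype(np.float32)))
for a,b in ((-.03,-.02),(-.02,-.01),(-.01,0),(0,.01),(.01,.02),(.02,.03)):
    Q=P[(P[:,0]>a)&(P[:,0]<b)]; print(a,len(Q),np.percentile(Q[:,1],[2,98]) if len(Q)>9 else "")
E
```

```text
t 15.2 pos [0.626  0.2411 0.2042] 
 [[-0.801  0.599 -0.001]
 [ 0.599  0.801 -0.   ]
 [ 0.001 -0.001 -1.   ]] 
q [ 0.331  0.274  1.642 -0.     1.227 -0.598] F [-0.2  0.6  0.8] T [ 0.03 -0.02 -0.01] w 0.6006883645862978 g 0.0
2266 [0.00133238 0.00168977 0.05921936] ((-0.9092922210693359, 1.8871841430664062), (54.969425201416016, 13.95689868927002), 0.34356406331062317)
-0.03 275 [-0.00519451  0.0083003 ]
-0.02 379 [-0.00514648  0.00821748]
-0.01 403 [-0.00507585  0.0081565 ]
0 415 [-0.00498953  0.00855693]
0.01 431 [-0.00494051  0.00843646]
0.02 363 [-0.00438413  0.00836349]
```

Request:
step_arm --commands '[{"fingers": -0.2,"dx": -0.001,"dy": 0.001,"dz": 0.04,"roll": 0},{"fingers": -0.2,"dx": -0.001,"dy": 0.001,"dz": 0.075,"roll": 0},{"fingers": -0.2,"dx": -0.001,"dy": 0.001,"dz": 0.089,"roll": 0},{"fingers": -0.2,"dx": -0.001,"dy": 0.001,"dz": 0.089,"roll": 0},{"fingers": 1,"dx": -0.001,"dy": 0.001,"dz": 0.089,"roll": 0},{"fingers": 1,"dx": -0.001,"dy": 0.001,"dz": 0.089,"roll": 0},{"fingers": 1,"dx": -0.001,"dy": 0.001,"dz": 0.089,"roll": 0},{"fingers": 1,"dx": -0.001,"dy": 0.001,"dz": 0.089,"roll": 0}]' --squeeze 30

```text
time: 16.25
tool_pos: [0.6287, 0.2402, 0.1177]
tcp_rot: [0.99, 2.981, -0.003]
wrist_force: [-4.9, -6.4, 7.3]
width: 0.163
grip_force: 32.1
```

Request:
step_arm --commands '[{"fingers": 1,"dx": 0,"dy": 0,"dz": 0,"roll": 0},{"fingers": 1,"dx": 0,"dy": 0,"dz": 0,"roll": 0}]'

```text
time: 16.5
tool_pos: [0.6287, 0.2402, 0.1177]
tcp_rot: [0.99, 2.981, -0.003]
wrist_force: [-5.3, -5.5, 6.9]
width: 0.157
grip_force: 32.1
```

```bash
python3 -c "
from h import *
s()"
```

```text
t 16.5 pos [0.6287 0.2402 0.1177] 
 [[-0.801  0.598 -0.   ]
 [ 0.598  0.801 -0.002]
 [-0.001 -0.002 -1.   ]] 
q [ 0.329  0.347  1.714 -0.002  1.081 -0.599] F [-5.3 -5.5  6.9] T [-0.85  0.71  0.02] w 0.15704611814389063 g 32.13289260864258
```

Request:
step_arm --commands '[{"fingers": 1,"dx": 0,"dy": -0.001,"dz": -0.003,"roll": 0},{"fingers": 1,"dx": 0,"dy": -0.001,"dz": -0.003,"roll": 8},{"fingers": 1,"dx": 0,"dy": -0.001,"dz": -0.003,"roll": 16},{"fingers": 1,"dx": 0,"dy": -0.001,"dz": -0.003,"roll": 24},{"fingers": 1,"dx": 0,"dy": -0.001,"dz": -0.003,"roll": 32},{"fingers": 1,"dx": 0,"dy": -0.001,"dz": -0.003,"roll": 40},{"fingers": 1,"dx": 0,"dy": -0.001,"dz": -0.003,"roll": 48}]'

```text
time: 17.38
tool_pos: [0.6279, 0.2399, 0.1177]
tcp_rot: [2.122, 2.316, -0.003]
wrist_force: [0.8, -4.0, -5.2]
width: 0.156
grip_force: 31.1
```

Request:
step_arm --commands '[{"fingers": 1,"dx": 0,"dy": 0,"dz": 0,"roll": 8},{"fingers": 1,"dx": 0,"dy": 0,"dz": 0,"roll": 16},{"fingers": 1,"dx": 0,"dy": 0,"dz": 0,"roll": 24},{"fingers": 1,"dx": 0,"dy": 0,"dz": 0,"roll": 32},{"fingers": 1,"dx": 0,"dy": 0,"dz": 0,"roll": 40},{"fingers": 1,"dx": 0,"dy": 0,"dz": 0,"roll": 47},{"fingers": 1,"dx": 0,"dy": 0,"dz": 0,"roll": 47}]'

```text
time: 18.25
tool_pos: [0.6274, 0.2401, 0.1177]
tcp_rot: [2.866, 1.285, -0.004]
wrist_force: [-1.4, -4.7, -3.9]
width: 0.161
grip_force: 31.3
```

Request:
step_arm --commands '[{"fingers": 0.3,"dx": 0,"dy": 0,"dz": 0,"roll": 0},{"fingers": -0.2,"dx": 0,"dy": 0,"dz": 0,"roll": 0},{"fingers": -0.2,"dx": 0,"dy": 0,"dz": 0,"roll": 0},{"fingers": -0.2,"dx": 0,"dy": 0,"dz": -0.04,"roll": 0},{"fingers": -0.2,"dx": 0,"dy": 0,"dz": -0.083,"roll": 0},{"fingers": -0.2,"dx": 0,"dy": 0,"dz": -0.083,"roll": 0}]'

```text
time: 19.0
tool_pos: [0.6315, 0.2423, 0.2075]
tcp_rot: [2.866, 1.284, 0.017]
wrist_force: [-0.6, -0.1, 0.2]
width: 0.599
grip_force: 0.0
```

```bash
cat > k.py <<'E'
from h import *
p,r=s(); im,W=cloud("wrist")
L=(W-p)@r; m=(W[...,2]>.135)&(W[...,2]<.152)&(np.hypot(L[...,0],L[...,1])<.04)
P=L[m]; R0=cv2.minAreaRect((P[:,:2]*1000).astype(np.float32)); print(len(P),R0)
print("tool yaw",np.degrees(np.arctan2(r[1,0],r[0,0])),"knob ctr world",p+r@np.r_[np.array(R0[0])/1000,0])
E
python3 k.py
```

```text
t 19.0 pos [0.6315 0.2423 0.2075] 
 [[ 0.666  0.746  0.01 ]
 [ 0.746 -0.666  0.004]
 [ 0.009  0.005 -1.   ]] 
q [0.329 0.274 1.635 0.    1.221 1.058] F [-0.6 -0.1  0.2] T [-0.01  0.02 -0.  ] w 0.5991241905203449 g 0.0
2185 ((-2.877927780151367, -2.349968433380127), (13.836860656738281, 54.7046012878418), 89.81525421142578)
tool yaw 48.27121995185449 knob ctr world [0.6278261  0.24174512 0.20748385]
```

Request:
step_arm --commands '[{"fingers": -0.4,"dx": -0.05,"dy": -0.027,"dz": 0,"roll": -10},{"fingers": -0.4,"dx": -0.1,"dy": -0.053,"dz": 0,"roll": -20},{"fingers": -0.4,"dx": -0.116,"dy": -0.0625,"dz": 0,"roll": -30},{"fingers": -0.4,"dx": -0.116,"dy": -0.0625,"dz": 0.02,"roll": -40},{"fingers": -0.4,"dx": -0.116,"dy": -0.0625,"dz": 0.05,"roll": -50},{"fingers": -0.4,"dx": -0.116,"dy": -0.0625,"dz": 0.08,"roll": -60},{"fingers": -0.4,"dx": -0.116,"dy": -0.0625,"dz": 0.11,"roll": -71},{"fingers": -0.4,"dx": -0.116,"dy": -0.0625,"dz": 0.123,"roll": -71.7}]'

```text
time: 20.05
tool_pos: [0.5017, 0.1953, 0.0751]
tcp_rot: [-1.572, -2.716, 0.006]
wrist_force: [-0.4, 0.2, 0.5]
width: 0.705
grip_force: 0.0
```

Request:
step_arm --commands '[{"fingers": -0.4,"dx": 0,"dy": 0,"dz": 0,"roll": 0},{"fingers": -0.4,"dx": 0,"dy": 0,"dz": 0,"roll": 0}]'

```text
time: 20.3
tool_pos: [0.5051, 0.1963, 0.0793]
tcp_rot: [1.574, 2.718, 0.002]
wrist_force: [0.3, 0.3, -0.3]
width: 0.702
grip_force: 0.0
```

```bash
python3 m.py w9; python3 foot.py; python3 - <<'E'
import cv2
im=cv2.imread("pics/w9.png")[180:480,340:640]
cv2.imwrite("pics/w9c.png",cv2.resize(im,None,fx=2,fy=2,interpolation=cv2.INTER_CUBIC))
E
```

```text
t 20.3 pos [0.5051 0.1963 0.0793] 
 [[-0.498  0.867  0.002]
 [ 0.867  0.498  0.001]
 [-0.     0.002 -1.   ]] 
q [ 0.325  0.159  2.033  0.     0.949 -0.196] F [ 0.3  0.3 -0.3] T [-0.03  0.01  0.03] w 0.7017450728699023 g 0.0
tcp in clamp [-0.10916142 -0.06785017] 0.07929034576969879 yaw 119.84498512616942
bridge 4139 [-0.0129 -0.0066  0.0966] [array([-6. , -1.9]), array([27.6, 37.1]), np.float64(0.1)]
rail 10134 [-0.1542  0.0012  0.03  ] [array([-152.9,    0.4]), array([90.7, 35.1]), np.float64(0.7)]
bar 12388 [-0.0719  0.0015  0.0498] [array([-69.4,   1.2]), array([78.8, 36.2]), np.float64(0.2)]
side n 1112 axis [0.00300175 0.00173339] z pct [0.0516028  0.05172667 0.05212109 0.05676949] top z 0.0585563422008846
bar z 0.049884292583879775
41 [0.00300175 0.00173339] bottom z [0.05043 0.05125 0.05145 0.05215 0.05234]
41 (0.001, 0.0012) bottom z [0.0517   0.052875 0.05335  0.053925 0.05449 ]
```

View pics/w9c.png

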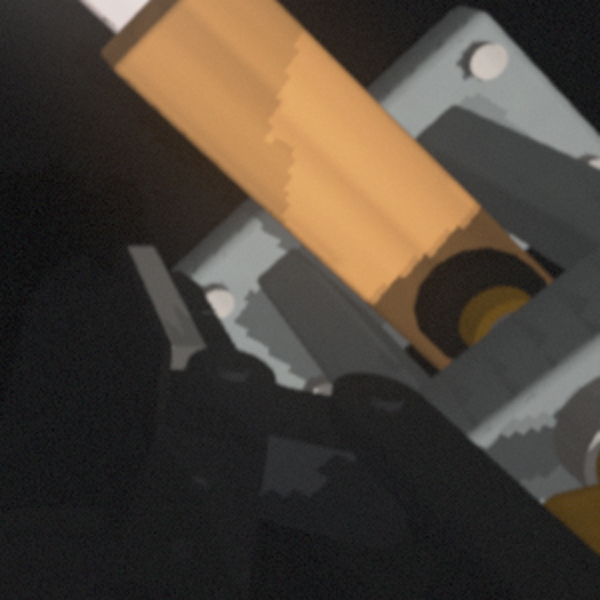

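The foot at crop (490,300) is now much closer to the bar. I'll compare the height of the foot's top annulus before and after.

```bash
python3 - <<'E'
import numpy as np
y=np.radians(-12); C=np.array([[np.cos(y),-np.sin(y)],[np.sin(y),np.cos(y)]])
for n in ("w7","w9"):
    W=np.load(n+".npy"); L=np.dstack([(W[...,:2]-[.626,.24])@C,W[...,2]])
    P=L[285:375,535:630].reshape(-1,3); 
    r=np.hypot(P[:,0]-.0018,P[:,1]-.0017)
    for a,b in ((.0085,.012),(.0,.008)):
        Q=P[(r>a)&(r<b)&(P[:,2]>.051)&(P[:,2]<.075)]; h,e=np.histogram(Q[:,2]*1e3,np.arange(51,75,.5)); i=h.argmax()
        print(n,a,len(Q),"mode",e[i]+.25,"med near",np.median(Q[abs(Q[:,2]*1e3-e[i]-.25)<1,2]),list(h))
E
```

```text
w7 0.0085 680 mode 61.75 med near 0.061646687014383056 [np.int64(1), np.int64(0), np.int64(0), np.int64(0), np.int64(0), np.int64(0), np.int64(0), np.int64(0), np.int64(0), np.int64(0), np.int64(0), np.int64(0), np.int64(0), np.int64(0), np.int64(0), np.int64(0), np.int64(0), np.int64(0), np.int64(10), np.int64(56), np.int64(110), np.int64(142), np.int64(87), np.int64(25), np.int64(4), np.int64(2), np.int64(14), np.int64(17), np.int64(30), np.int64(25), np.int64(27), np.int64(24), np.int64(10), np.int64(19), np.int64(21), np.int64(24), np.int64(13), np.int64(11), np.int64(5), np.int64(3), np.int64(0), np.int64(0), np.int64(0), np.int64(0), np.int64(0), np.int64(0), np.int64(0)]
w7 0.0 84 mode 61.75 med near 0.06148394748319144 [np.int64(0), np.int64(0), np.int64(0), np.int64(0), np.int64(0), np.int64(0), np.int64(0), np.int64(0), np.int64(0), np.int64(0), np.int64(0), np.int64(0), np.int64(0), np.int64(0), np.int64(0), np.int64(0), np.int64(0), np.int64(0), np.int64(3), np.int64(12), np.int64(25), np.int64(26), np.int64(7), np.int64(1), np.int64(0), np.int64(0), np.int64(0), np.int64
[... 910 characters left out ...]
(0), np.int64(0), np.int64(0)]
w9 0.0 217 mode 65.75 med near 0.06579332911509517 [np.int64(0), np.int64(0), np.int64(0), np.int64(0), np.int64(0), np.int64(0), np.int64(0), np.int64(0), np.int64(0), np.int64(0), np.int64(6), np.int64(20), np.int64(31), np.int64(19), np.int64(4), np.int64(2), np.int64(0), np.int64(1), np.int64(2), np.int64(1), np.int64(0), np.int64(1), np.int64(1), np.int64(1), np.int64(1), np.int64(1), np.int64(1), np.int64(3), np.int64(27), np.int64(37), np.int64(30), np.int64(21), np.int64(3), np.int64(3), np.int64(0), np.int64(1), np.int64(0), np.int64(0), np.int64(0), np.int64(0), np.int64(0), np.int64(0), np.int64(0), np.int64(0), np.int64(0), np.int64(0), np.int64(0)]
```

The drop of 4.25 mm matches the 94.4° turn, so the foot is still free. A further 115° gives 2.8–5.1 mm of spring for any admissible gap (estimate ~3.7). I go back with the half-turn-equivalent grip at yaw 228°.

Request:
step_arm --commands '[{"fingers": -0.2,"dx": 0,"dy": 0,"dz": -0.06,"roll": -8},{"fingers": -0.2,"dx": 0,"dy": 0,"dz": -0.12,"roll": -18},{"fingers": -0.2,"dx": -0.011,"dy": 0.06,"dz": -0.125,"roll": -28},{"fingers": -0.2,"dx": -0.022,"dy": 0.12,"dz": -0.125,"roll": -38},{"fingers": -0.2,"dx": -0.0222,"dy": 0.1287,"dz": -0.125,"roll": -48},{"fingers": -0.2,"dx": -0.0222,"dy": 0.1287,"dz": -0.125,"roll": -58},{"fingers": -0.2,"dx": -0.0222,"dy": 0.1287,"dz": -0.125,"roll": -68},{"fingers": -0.2,"dx": -0.0222,"dy": 0.1287,"dz": -0.125,"roll": -78}]'

```text
time: 21.35
tool_pos: [0.6275, 0.2413, 0.2048]
tcp_rot: [-0.497, 3.1, 0.001]
wrist_force: [-0.3, 0.3, -0.4]
width: 0.604
grip_force: 0.0
```

Request:
step_arm --commands '[{"fingers": -0.2,"dx": 0,"dy": 0,"dz": 0,"roll": -10},{"fingers": -0.2,"dx": 0,"dy": 0,"dz": 0,"roll": -20},{"fingers": -0.2,"dx": 0,"dy": 0,"dz": 0,"roll": -30.6},{"fingers": -0.2,"dx": 0,"dy": 0,"dz": 0,"roll": -30.6},{"fingers": -0.2,"dx": 0,"dy": 0,"dz": 0,"roll": -30.6}]'

```text
time: 21.98
tool_pos: [0.6272, 0.2411, 0.2042]
tcp_rot: [-1.286, 2.865, -0.0]
wrist_force: [0.0, -0.2, 0.7]
width: 0.602
grip_force: 0.0
```

```bash
python3 k.py
```

```text
t 21.975 pos [0.6272 0.2411 0.2042] 
 [[-0.665 -0.747  0.001]
 [-0.747  0.665  0.   ]
 [-0.001 -0.001 -1.   ]] 
q [ 0.33   0.274  1.642  0.     1.224 -2.085] F [ 0.  -0.2  0.7] T [-0.01 -0.   -0.03] w 0.6015730212351503 g 0.0
2280 ((-0.1707000732421875, -0.2578573226928711), (54.909854888916016, 13.98266887664795), 0.3779309391975403)
tool yaw -131.6545627747535 knob ctr world [0.62748389 0.241101   0.20415929]
```

Request:
step_arm --commands '[{"fingers": -0.2,"dx": 0,"dy": 0,"dz": 0.04,"roll": 0.3},{"fingers": -0.2,"dx": 0,"dy": 0,"dz": 0.075,"roll": 0.3},{"fingers": -0.2,"dx": 0,"dy": 0,"dz": 0.086,"roll": 0.3},{"fingers": -0.2,"dx": 0,"dy": 0,"dz": 0.086,"roll": 0.3},{"fingers": 1,"dx": 0,"dy": 0,"dz": 0.086,"roll": 0.3},{"fingers": 1,"dx": 0,"dy": 0,"dz": 0.086,"roll": 0.3},{"fingers": 1,"dx": 0,"dy": 0,"dz": 0.086,"roll": 0.3},{"fingers": 1,"dx": 0,"dy": 0,"dz": 0.086,"roll": 0.3}]'

```text
time: 23.02
tool_pos: [0.6284, 0.2412, 0.1194]
tcp_rot: [-1.282, 2.864, -0.001]
wrist_force: [2.0, -1.7, 7.1]
width: 0.159
grip_force: 33.0
```

Request:
step_arm --commands '[{"fingers": 1,"dx": 0,"dy": 0,"dz": 0,"roll": 0},{"fingers": 1,"dx": 0,"dy": 0,"dz": 0,"roll": 8},{"fingers": 1,"dx": 0,"dy": 0,"dz": 0,"roll": 16},{"fingers": 1,"dx": 0,"dy": 0,"dz": 0,"roll": 24},{"fingers": 1,"dx": 0,"dy": 0,"dz": 0,"roll": 32},{"fingers": 1,"dx": 0,"dy": 0,"dz": 0,"roll": 40},{"fingers": 1,"dx": 0,"dy": 0,"dz": 0,"roll": 48},{"fingers": 1,"dx": 0,"dy": 0,"dz": 0,"roll": 56}]'

```text
time: 24.02
tool_pos: [0.6287, 0.2406, 0.1194]
tcp_rot: [0.219, 3.13, 0.0]
wrist_force: [2.2, -2.4, 6.9]
width: 0.161
grip_force: 33.0
```

Request:
step_arm --commands '[{"fingers": 1,"dx": 0,"dy": 0,"dz": 0,"roll": 8},{"fingers": 1,"dx": 0,"dy": 0,"dz": 0,"roll": 16},{"fingers": 1,"dx": 0,"dy": 0,"dz": 0,"roll": 24},{"fingers": 1,"dx": 0,"dy": 0,"dz": 0,"roll": 32},{"fingers": 1,"dx": 0,"dy": 0,"dz": 0,"roll": 40},{"fingers": 1,"dx": 0,"dy": 0,"dz": 0,"roll": 48},{"fingers": 1,"dx": 0,"dy": 0,"dz": 0,"roll": 56},{"fingers": 1,"dx": 0,"dy": 0,"dz": 0,"roll": 59}]'

```text
time: 25.02
tool_pos: [0.6282, 0.24, 0.1194]
tcp_rot: [1.729, 2.619, 0.001]
wrist_force: [1.9, -5.2, 6.5]
width: 0.159
grip_force: 33.2
```

Request:
step_arm --commands '[{"fingers": 1,"dx": 0,"dy": 0,"dz": 0,"roll": 0},{"fingers": 1,"dx": 0,"dy": 0,"dz": 0,"roll": 0},{"fingers": 0.3,"dx": 0,"dy": 0,"dz": 0,"roll": 0},{"fingers": -0.2,"dx": 0,"dy": 0,"dz": 0,"roll": 0},{"fingers": -0.2,"dx": 0,"dy": 0,"dz": 0,"roll": 0},{"fingers": -0.2,"dx": 0,"dy": 0,"dz": -0.04,"roll": 0},{"fingers": -0.2,"dx": 0,"dy": 0,"dz": -0.085,"roll": 0},{"fingers": -0.2,"dx": 0,"dy": 0,"dz": -0.085,"roll": 0}]'

```text
time: 26.02
tool_pos: [0.6298, 0.2423, 0.2078]
tcp_rot: [1.725, 2.619, 0.012]
wrist_force: [-0.3, 0.8, -0.4]
width: 0.604
grip_force: 0.0
```

```bash
python3 k.py
```

```text
t 26.025 pos [0.6298 0.2423 0.2078] 
 [[-0.395  0.919  0.009]
 [ 0.919  0.395  0.003]
 [-0.001  0.009 -1.   ]] 
q [ 0.33   0.272  1.638  0.     1.223 -0.076] F [-0.3  0.8 -0.4] T [-0.05  0.01  0.02] w 0.6039788218126784 g 0.0
2215 ((0.38503074645996094, -2.4358468055725098), (13.813828468322754, 55.19084167480469), 89.82479095458984)
tool yaw 113.25263337374511 knob ctr world [0.6273925  0.24172709 0.20776075]
```

Request:
step_arm --commands '[{"fingers": -0.4,"dx": 0.002,"dy": -0.045,"dz": 0,"roll": -2},{"fingers": -0.4,"dx": 0.005,"dy": -0.1,"dz": 0,"roll": -4},{"fingers": -0.4,"dx": 0.007,"dy": -0.132,"dz": 0,"roll": -6.7},{"fingers": -0.4,"dx": 0.007,"dy": -0.132,"dz": 0.04,"roll": -6.7},{"fingers": -0.4,"dx": 0.007,"dy": -0.132,"dz": 0.09,"roll": -6.7},{"fingers": -0.4,"dx": 0.007,"dy": -0.132,"dz": 0.125,"roll": -6.7},{"fingers": -0.4,"dx": 0.007,"dy": -0.132,"dz": 0.125,"roll": -6.7},{"fingers": -0.4,"dx": 0.007,"dy": -0.132,"dz": 0.125,"roll": -6.7}]'

```text
time: 27.08
tool_pos: [0.503, 0.1955, 0.0776]
tcp_rot: [-1.572, -2.72, 0.0]
wrist_force: [-0.4, -0.7, 0.3]
width: 0.702
grip_force: 0.0
```

```bash
python3 m.py w10;  python3 - <<'E'
import numpy as np
y=np.radians(-12); C=np.array([[np.cos(y),-np.sin(y)],[np.sin(y),np.cos(y)]])
for n in ("w7","w9","w10"):
    W=np.load(n+".npy"); L=np.dstack([(W[...,:2]-[.626,.24])@C,W[...,2]])
    P=L[285:375,535:630].reshape(-1,3); 
    r=np.hypot(P[:,0]-.0018,P[:,1]-.0017)
    Q=P[(r>.0085)&(r<.012)&(P[:,2]>.0525)&(P[:,2]<.075)]; h,e=np.histogram(Q[:,2]*1e3,np.arange(51,75,.5)); i=h.argmax()
    print(n,len(Q),"med near",np.median(Q[abs(Q[:,2]*1e3-e[i]-.25)<1,2]),[int(v) for v in h])
E
```

```text
t 27.075 pos [0.503  0.1955 0.0776] 
 [[-0.499  0.867 -0.   ]
 [ 0.867  0.499  0.   ]
 [ 0.    -0.    -1.   ]] 
q [ 0.325  0.158  2.037  0.     0.947 -0.198] F [-0.4 -0.7  0.3] T [-0.01  0.02  0.  ] w 0.7021636470030509 g 0.0
tcp in clamp [-0.11106745 -0.06910569] 0.07759980807538656 yaw 119.9424693045042
bridge 4240 [-0.0106 -0.0097  0.0966] [array([ -7.6, -14. ]), array([25.9, 51.9]), np.float64(50.1)]
rail 10317 [-0.154   0.0012  0.03  ] [array([-152.6,   -0. ]), array([91.2, 35.7]), np.float64(1.3)]
bar 12604 [-0.0719  0.0015  0.0498] [array([-69.4,   1.2]), array([78.8, 36. ]), np.float64(0.1)]
w7 679 med near 0.061646687014383056 [0, 0, 0, 0, 0, 0, 0, 0, 0, 0, 0, 0, 0, 0, 0, 0, 0, 0, 10, 56, 110, 142, 87, 25, 4, 2, 14, 17, 30, 25, 27, 24, 10, 19, 21, 24, 13, 11, 5, 3, 0, 0, 0, 0, 0, 0, 0]
w9 839 med near 0.057396658244365004 [0, 0, 0, 0, 0, 0, 0, 0, 0, 3, 21, 75, 168, 135, 71, 16, 1, 5, 11, 25, 31, 22, 32, 32, 24, 21, 25, 22, 32, 32, 22, 10, 3, 0, 0, 0, 0, 0, 0, 0, 0, 0, 0, 0, 0, 0, 0]
w10 744 med near 0.05685949882730956 [0, 0, 0, 0, 0, 0, 0, 0, 5, 25, 91, 182, 145, 70, 30, 32, 24, 25, 37, 38, 28, 8, 4, 0, 0, 0, 0, 0, 0, 0, 0, 0, 0, 0, 0, 0, 0, 0, 0, 0, 0, 0, 0, 0, 0, 0, 0]
```

The foot came to rest 4.8 mm below its start, and the knob turned 209° (9.3 mm). That leaves about 4.5 mm of spring, roughly 100° past touching and inside the window. The bar hasn't moved, so I'm handing in.

```bash
python3 -c "
from workcell import *
print(finish_job())"
```

```text
the job is handed in; nothing more can be done
None
```

The job is handed in, with no verdict returned: the bar is home against the stop, and by my measurements the knob is about 100° past touching (roughly 4.5 mm of spring), slightly over the quarter turn asked but inside the allowed 56–124°.

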